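# Unload the ultrasonic bath

### The arm

A 6-joint arm with a two-finger parallel gripper is mounted at the origin on a cart in front of the work surface, level with it; the furniture and walls round the work are solid. World frame = base frame: x ahead of the robot, y to its left, z up, the work surface at z = 0. Lengths are in mm, angles in rad, forces in N, time in s.
With the tool pointing down it reaches from about 350 to 925 mm from the base axis. Payload 6.4 kg.
Tool frame: the origin (TCP) lies at the very end of the fingers, on their centre line; the grasp point (between the pads) lies manip.pinch_z behind it (manip.pinch_z is the distance from the TCP to the grasp point, in mm); z points along the fingers, y is the line along which they close (so a half turn about z gives the same grasp; the last joint's range is limited). The gripper opens to 94 mm and grips with 3 to 60 N. Pads are 16 mm wide; open, the fingers measure 119 mm over their backs; the gripper's body (75 mm by 177 mm) begins 78 mm behind the grasp point.
Start: joints at [0.946, 0.245, 1.558, -0, 1.339, -0.174], TCP at [283.195, 585.077, 205.455] pointing down, gripper open.
Joint ranges: [-3.13, 3.13], [-1.02, 2.26], [0.13, 2.54], [-0.95, 4.09], [0.21, 2.88], [-2.74, 2.74]. Speed limits (rad/s): [2.57, 2.57, 3.14, 3.14, 3.14, 3.14].

### API

Orientations are given as a unit quaternion [x, y, z, w].
In Python, from cell import monitor, get_image, manip gives the robot as it stands. The module is installed in compiled form; this text tells all that it offers.
- The arm moves only by the tool send_rows, never from a script. Its argument "deltas" is a list that holds one entry, the list of rows, each a list of 5 numbers: the opening, from 0 (shut) to 1 (fully open), then the shift along the tool's x, y, z in units of 25 mm (1.0 is 25 mm), then the turn about the tool's z in units of 0.1 rad (1.0 is 0.1 rad). In form: [[[hand, tx, ty, tz, spin], ...]]. A call has 1 to 20 rows; each row shifts and turns the commanded pose from where the row before left it, along the tool's axes as they then stand; what a row does not reach is not made up. A row lasts 1/12 s, in which the tool goes at most 41.7 mm and 7.16 degrees, less where a joint would pass 70% of its speed; a pose out of reach is approached as far as the arm can. A call with a number of a shift or a turn outside -1 to 1 is refused whole. A call with a gripper value outside its range is refused whole. The fingers move at their own pace and stop on an object; "squeeze" is the grip in N (left out, the last holds). Time passes only in rows, so rows that do not move let the fingers close. It gives the time, the measured TCP pose, the force, the opening and the grip force at its end, in the units of the state.
- monitor.get_obs(): the state, without advancing time (a new reading comes with each control period).
- get_image(name): name is "scene" or "top" or "wrist"; returns a dict with "frame" (400x640x3 uint8, red, green, blue), "fx", "fy", "cx", "cy" (pixels), "R" (3x3) and "t" (3): a world point X has camera coordinates R X + t; the wrist camera has in their place "hand_eye" (4x4, takes a point from camera to tool coordinates, whose origin is the TCP and whose axes are the flange's). Camera axes: x right, y down, z forward; pixel columns grow to the right and rows downward; lengths in mm; the calibration is good to about 2 mm. A picture is of the moment at which its call begins: read the wrist's pose just before it. There is no depth.
- manip.job_done(): hands the job in; it is judged then, once.
The state is a dict: "time_s": time; "joints": joint angles; "dq": joint speeds; "joint_efforts": joint torques, N m; "tcp_pos": TCP position; "ee_rot": TCP orientation; "wrist_force": force on the tool from outside, world axes, zero at the start; "torque": the same for the moment, N m; "width": opening from 0.0 (shut) to 1.0 (fully open); "grasp_force": force on a finger pad.
Only numpy, scipy, OpenCV 4.12 (cv2) and the standard library are available. Lean on these libraries where they do the work, as an engineer would, in place of code of your own. Each camera call takes 0.05 s, during which the arm holds its last target. There are 200 camera calls.

### The job

The sample tubes in the ultrasonic bath are done: lift the bath's lid off by its handle and lay it flat on the bench, then swing the basket's bail upright, lift the basket out by it and stand it flat in the steel drip tray, level all the way so that the three tubes stay in. Then put the lid back on the bath so that it sits fully down all round. Set things down gently, do not drop them, and leave the wash bottle and the amber bottle standing where they are.

Things in the scene. Friction and masses are not known exactly. Their poses are not given: they have to be found in the camera images.
- bath: benchtop ultrasonic bath, steel box 172 (x) x 186 (y) x 130 mm high, fixed; the front (-x) has a black panel with two knobs and a switch. Origin at the centre of its underside, z up. Its open tank (136 x 150 mm, 80 mm deep) is centred; the flat rim round the tank is at z = 130 mm. Under the closed lid the wire basket hangs in the tank
- lid: pressed steel lid, 185 (x) x 199 (y) x 58 mm high plus handle, 0.4 kg. Origin at the centre of its skirt's lower edge, z up. The skirt, 10 mm deep, goes over the outside of the casing with 4 mm clear on each side; a ledge inside it rests on the casing's rim. Seated, its origin is 120 mm above the bath's and x, y, yaw agree with the bath's
- lid_grip (a point): centre of the lid's black handle bar (14 mm thick in the lid's x, 12 mm high, 96 mm long in the lid's y, its posts 39 mm either side of the middle), 92.5 mm above the lid's origin, 34 mm above the lid's top
- basket: steel wire basket, 125 (x) x 137 (y) mm, 0.31 kg with bail. Origin at the centre under its feet, z up; floor 7, rim 68 mm up; two wire loops reach out to y = +-85 mm, underside 63.5 mm up. In the bath the loops rest on the tank's rim (basket origin 66.5 mm above the bath's; 8 mm clear of the tank at each side in x, 9 mm in y)
- bail (a joint): angle of the basket's swinging wire bail (rad), hinged about the basket's y axis at x = 0, 76 mm above the basket's origin: 0 = folded towards the basket's -x, 20 degrees above level; 1.22 = upright; 2.44 = folded towards +x. It swings freely and falls to either side
- bail_grip (a point): centre of the black tube grip (12 mm diameter, 76 mm long along the basket's y) that turns freely on the bail's crossbar, 62 mm from the hinge line; folded it stands 58 mm to the basket's -x and 97 mm above the basket's origin, upright it stands 138 mm above it
- drip_tray: shallow steel tray 163 (x) x 183 (y) mm, fixed to the bench. Origin at the centre of its underside, z up; floor 3 mm up, rim 16.5 mm up, clear inside 154 x 173 mm
- sample_tube_0: capped sample tube, 108 mm long, 21 mm across the cap, lying on the basket's floor along the basket's y; origin at its round end, z towards the cap
- sample_tube_1: capped sample tube, 108 mm long, 21 mm across the cap, lying on the basket's floor along the basket's y; origin at its round end, z towards the cap
- sample_tube_2: capped sample tube, 108 mm long, 21 mm across the cap, lying on the basket's floor along the basket's y; origin at its round end, z towards the cap
- wash_bottle: white plastic wash bottle with an orange cap and bent spout, 68 mm across, 208 mm tall; a bystander standing on the bench. Origin at the centre of its underside
- amber_bottle: amber glass bottle with a light-blue cap, 60 mm across, 162 mm tall; a bystander standing on the bench. Origin at the centre of its underside

How it is judged:
By the outcome, as a careful person would: the job done as asked, in the order asked, and still so for the second after the job is handed in, with the robot touching nothing.
It also fails if it takes over 72 s, if anything falls off the work surface, if the arm or the gripper's body presses on something with over 40 N, if the wrist force passes 120 N, or if a joint passes its speed limit or range.

## Working session

There is one attempt and no reset: what is moved stays moved. The work goes in short steps, Python scripts to look and compute and a tool call to move; the robot and the scene stay as the last step left them, time stands still between calls to the robot, and variables do not carry over. Pictures are saved under pics/ and viewed, at most 10 in all, crops included, and the job is handed in when it is done.

Besides the shell and the picture viewer there is one more tool, called after ">>>" by a JSON object that holds its "method" and its "body", one argument or row to a line. send_rows: Moves the arm, as the interface text tells. Its arguments: {"type":"object","properties":{"deltas":{"type":"array"},"squeeze":{"type":"number"}},"required":["deltas"]}

```bash
mkdir -p pics; cat > h.py <<'E'
import numpy as np, cv2
from cell import monitor, get_image, manip
from scipy.spatial.transform import Rotation as Ro
def proj(im,X):
    c=(im["R"]@np.atleast_2d(X).T).T+np.ravel(im["t"]); return np.c_[im["fx"]*c[:,0]/c[:,2]+im["cx"],im["fy"]*c[:,1]/c[:,2]+im["cy"]]
def ray(im,px,z):
    R=np.array(im["R"]);t=np.ravel(im["t"]);o=-R.T@t
    d=R.T@np.array([(px[0]-im["cx"])/im["fx"],(px[1]-im["cy"])/im["fy"],1.]); return o+d*(z-o[2])/d[2]
def save(im,n): cv2.imwrite(f"pics/{n}.png",im["frame"][:,:,::-1])
E
python3 - <<'E'
from h import *
import pickle
for n in("scene","top"):
    im=get_image(n);save(im,n+"0");pickle.dump(im,open(n+"0.pkl","wb"))
    print(n,im["fx"],np.round(-np.array(im["R"]).T@np.ravel(im["t"])),np.round(im["R"],2).tolist())
o=monitor.get_obs();print(o,manip.pinch_z)
print(Ro.from_quat(o["ee_rot"]).as_matrix().round(3))
E
```

```text
scene 424.3510157123616 [ 492. 1049.  853.] [[-0.99, -0.15, 0.02], [-0.1, 0.59, -0.8], [0.11, -0.79, -0.6]]
top 478.8063964162528 [ 374.  153. 1514.] [[-0.0, -1.0, 0.02], [-0.99, -0.0, -0.16], [0.16, -0.02, -0.99]]
{'time_s': 0.1, 'joints': array([ 9.45908238e-01,  2.45728992e-01,  1.55886071e+00, -1.44307986e-05,
        1.33873531e+00, -1.74092734e-01]), 'dq': array([-0.00021865, -0.0024499 , -0.00188466,  0.00059991,  0.00041461,
        0.00056198]), 'joint_efforts': array([-9.11825719e-04, -4.16909587e+01, -3.15527451e+01,  6.86288718e-02,
        3.08958802e-02, -3.32606476e-05]), 'tcp_pos': array([282.86671114, 584.62435951, 204.48220037]), 'ee_rot': array([ 2.23492291e-01,  9.74705312e-01, -8.00704476e-04, -3.30430961e-04]), 'wrist_force': array([ 1.07223771,  0.01833548, -0.13070669]), 'torque': array([-0.0028414 ,  0.00124892,  0.01363016]), 'grasp_force': 0.0, 'width': 1.0005796907456692} 18.8
[[-0.9    0.436 -0.001]
 [ 0.436  0.9   -0.001]
 [ 0.    -0.002 -1.   ]]
```

View pics/scene0.png

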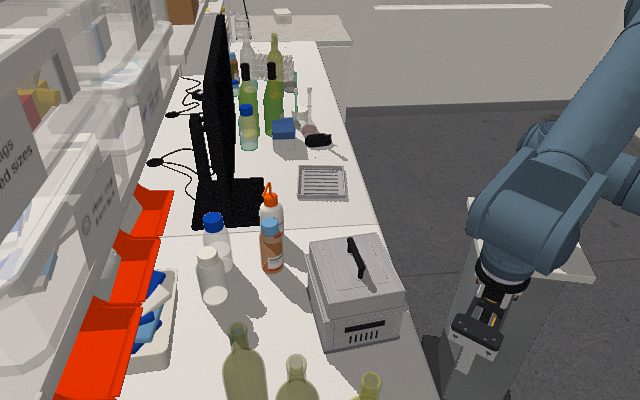

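View pics/top0.png

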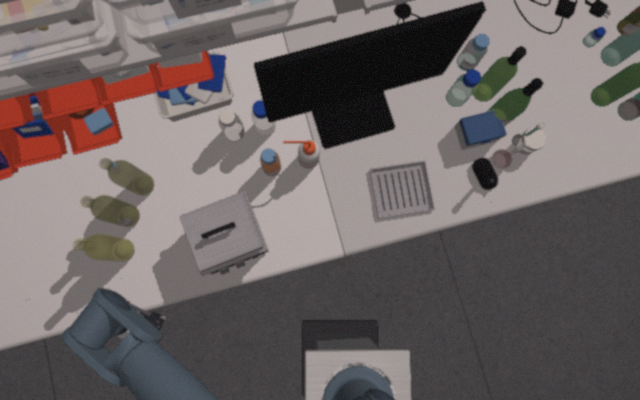

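```bash
python3 - <<'E'
from h import *
import pickle
t=pickle.load(open("top0.pkl","rb"));s=pickle.load(open("scene0.pkl","rb"))
c=lambda im,x,y,w,h:cv2.resize(im["frame"][y:y+h,x:x+w,::-1],None,fx=4,fy=4,interpolation=cv2.INTER_CUBIC)
o=np.zeros((600,800,3),np.uint8)
o[:460,:400]=c(t,175,185,100,115); o[:300,400:720]=c(t,360,155,80,75); o[300:,400:]=c(s,305,230,100,75)
cv2.imwrite("pics/z.png",o)
E
```

```text
(no output)
```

View pics/z.png

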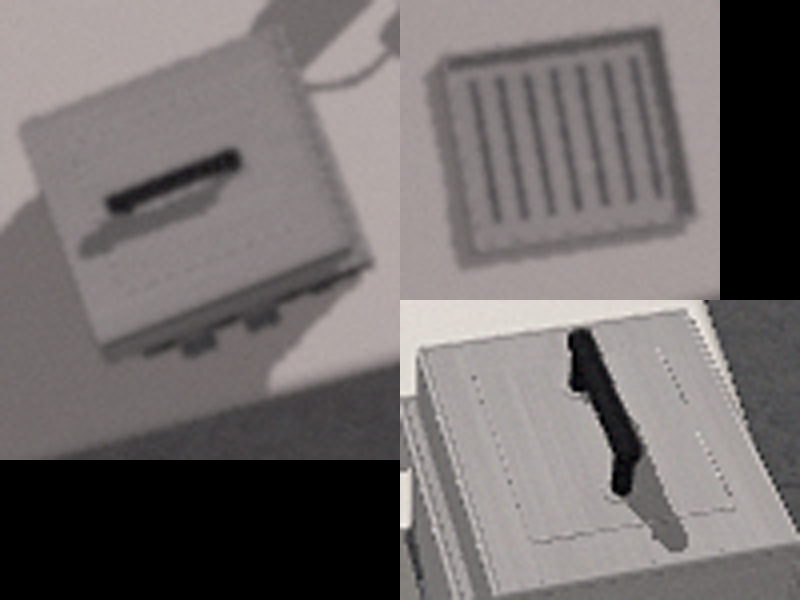

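```bash
python3 - <<'E'
from h import *
import pickle
t=pickle.load(open("top0.pkl","rb"));s=pickle.load(open("scene0.pkl","rb"))
def rp(n,P):
    P=np.array(P)[:,:2]; c=P.mean(0); print(n,P.round(1).tolist(),"c",c.round(1)); return P
H=rp("handle top",[ray(t,(175+u/4,185+v/4),213) for u,v in((106,205),(242,158))])
S=rp("handle scene",[ray(s,(305+(u-400)/4,230+(v-300)/4),213) for u,v in((580,333),(632,448))])
for P in(H,S): d=P[1]-P[0];print(np.linalg.norm(d),np.degrees(np.arctan2(d[1],d[0])))
L=rp("lidtop",[ray(t,(175+u/4,185+v/4),178) for u,v in((20,125),(272,35),(352,248),(103,345))])
T=rp("tray",[ray(t,(360+(u-400)/4,155+v/4),16.5) for u,v in((430,68),(658,28),(692,222),(465,268))])
for P in(L,T):
  for i in range(4): d=P[(i+1)%4]-P[i];print(np.linalg.norm(d).round(),np.degrees(np.arctan2(d[1],d[0])).round(1))
for n,px in(("wash",(308,150)),("amber",(270,160))): print(n,ray(t,px,180 if n=="wash" else 155))
print("edge",[ray(t,p,0)[:2].round() for p in((20,345),(340,255),(600,178))])
E
```

```text
handle top [[480.0, 439.0], [511.8, 348.3]] c [495.9 393.6]
handle scene [[515.4, 350.7], [481.2, 432.6]] c [498.3 391.6]
96.20537716891026 -70.66556541079474
88.73947692627922 112.62223946465936
lidtop [[538.7, 508.4], [602.6, 334.6], [452.8, 276.0], [386.8, 445.3]] c [495.2 391.1]
tray [[701.4, -39.5], [734.7, -224.3], [577.0, -245.4], [540.4, -64.0]] c [ 638.4 -143.3]
185.0 -69.8
161.0 -158.6
182.0 111.3
165.0 22.6
188.0 -79.8
159.0 -172.4
185.0 101.4
163.0 8.7
wash [729.75131009 151.35830353 180.        ]
amber [706.14593203 261.71632069 155.        ]
edge [array([ 170., 1018.]), array([438.,  50.]), array([ 687., -803.])]
```

```bash
cat >> h.py <<'E'
def wcam():
    o=monitor.get_obs(); im=get_image("wrist")
    T=np.eye(4);T[:3,:3]=Ro.from_quat(o["ee_rot"]).as_matrix();T[:3,3]=o["tcp_pos"]
    M=np.linalg.inv(T@np.array(im["hand_eye"])); im["R"]=M[:3,:3];im["t"]=M[:3,3]; return im
def yaw(o=None):
    y=Ro.from_quat((o or monitor.get_obs())["ee_rot"]).as_matrix()[:,1]; return np.degrees(np.arctan2(y[1],y[0]))
def plan(p,yawdeg=None):
    "spin units first, then shift in tool frame units after the spin"
    o=monitor.get_obs();R=Ro.from_quat(o["ee_rot"]); a=yaw(o)
    s=0 if yawdeg is None else -np.radians((yawdeg-a+180)%360-180)
    R=R*Ro.from_rotvec([0,0,s])
    print("t",round(o["time_s"],2),"tcp",o["tcp_pos"].round(1),"yaw",round(a,2),"spin",round(s*10,2),"shift",(R.inv().apply(np.array(p)-o["tcp_pos"])/25).round(2),"F",o["wrist_force"].round(1))
E
python3 -c "
from h import *
plan([496,392,300],20.5)"
```

```text
t 0.1 tcp [282.9 584.6 204.5] yaw 64.17 spin 7.62 shift [-10.21   5.28  -3.82] F [ 1.1  0.  -0.1]
```

>>> {"method": "send_rows", "body": {
  "deltas": [
    [[1, 0, 0, -0.8, 0.5], [1, 0, 0, -0.8, 0.8], [1, 0, 0, -0.8, 0.8], [1, 0, 0, -0.8, 0.8], [1, 0, 0, -0.6, 0.8], [1, -0.6, 0.3, 0, 0.8], [1, -0.8, 0.4, 0, 0.8], [1, -0.8, 0.4, 0, 0.8], [1, -0.8, 0.4, 0, 0.8], [1, -0.8, 0.4, 0, 0.7], [1, -0.8, 0.4, 0, 0], [1, -0.8, 0.4, 0, 0], [1, -0.8, 0.4, 0, 0], [1, -0.8, 0.4, 0, 0], [1, -0.8, 0.4, 0, 0], [1, -0.8, 0.4, 0, 0], [1, -0.8, 0.4, 0, 0], [1, -0.6, 0.4, 0, 0], [1, 0, 0, 0, 0], [1, 0, 0, 0, 0]]
  ]
}}

```text
time_s: 1.77
tcp_pos: [504.1, 414.7, 299.8]
ee_rot: [0.57, 0.822, -0.0, -0.0]
wrist_force: [0.1, 0.0, -0.3]
width: 1.002
grasp_force: 0.0
```

```bash
python3 -c "
from h import *
plan([496,392,193.7],20.5)
im=wcam();save(im,'w1')
import pickle;pickle.dump(im,open('w1.pkl','wb'))"
```

```text
t 1.77 tcp [504.1 414.7 299.8] yaw 20.54 spin 0.01 shift [-0.74 -0.62  4.24] F [ 0.1  0.  -0.3]
```

View pics/w1.png

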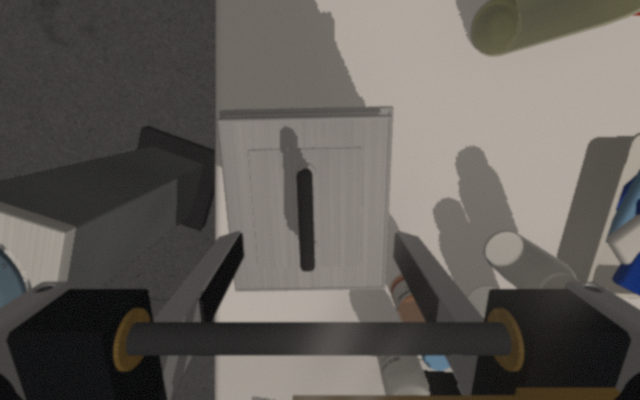

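```bash
python3 - <<'E'
from h import *
import pickle
im=pickle.load(open('w1.pkl','rb'))
P=np.array([ray(im,p,218)[:2] for p in((305,170),(307.5,270))]);print(P.round(1),P.mean(0)); d=P[0]-P[1];print(np.linalg.norm(d),np.degrees(np.arctan2(d[1],d[0]))-90)
L=np.array([ray(im,p,178)[:2] for p in((221,118),(391,116),(378,288),(236,290))]);print(L.round(1),L.mean(0))
for i in range(4): d=L[(i+1)%4]-L[i];print(np.linalg.norm(d),np.degrees(np.arctan2(d[1],d[0])))
plan([*P.mean(0),194])
E
```

```text
[[482.9 439.9]
 [517.3 351.7]] [500.09157578 395.7843726 ]
94.6862294806377 21.256903411554745
[[393.7 450.9]
 [541.8 508.3]
 [603.5 336.8]
 [458.4 279.7]] [499.33550546 393.89248292]
158.7638585646135 21.179545808762146
182.26305190316893 -70.21060351027253
155.93153628590582 -158.5295131967046
183.00809023004646 110.68255224285171
t 1.82 tcp [503.6 415.3 299.9] yaw 20.61 spin 0 shift [-0.68 -0.4   4.24] F [0.5 1.  0.2]
```

>>> {"method": "send_rows", "body": {
  "deltas": [
    [[1, -0.4, -0.25, 0.4, -0.07], [1, -0.31, -0.24, 0.7, 0], [1, 0, 0, 0.8, 0], [1, 0, 0, 0.8, 0], [1, 0, 0, 0.7, 0], [1, 0, 0, 0.5, 0], [1, 0, 0, 0.3, 0], [1, 0, 0, 0.04, 0], [1, 0, 0, 0, 0], [1, 0, 0, 0, 0]]
  ]
}}

```text
time_s: 2.65
tcp_pos: [499.4, 394.8, 195.8]
ee_rot: [0.566, 0.824, 0.001, 0.0]
wrist_force: [-0.1, -1.0, 0.1]
width: 0.999
grasp_force: 0.0
```

>>> {"method": "send_rows", "body": {
  "deltas": [
    [[0.5, 0, 0, 0, 0], [0.2, 0, 0, 0, 0], [0, 0, 0, 0, 0], [0, 0, 0, 0, 0], [0, 0, 0, 0, 0], [0, 0, 0, 0, 0], [0, 0, 0, 0, 0], [0, 0, 0, 0, 0]]
  ],
  "squeeze": 40
}}

```text
time_s: 3.32
tcp_pos: [498.8, 394.3, 194.4]
ee_rot: [0.566, 0.824, -0.0, -0.0]
wrist_force: [-0.8, 0.4, -0.1]
width: 0.471
grasp_force: 0.0
```

```bash
python3 -c "
from h import *
plan([500,395,280],21)
o=monitor.get_obs();print(o['width']*94,o['grasp_force'],o['torque'])"
```

```text
t 3.32 tcp [498.8 394.3 194.4] yaw 21.02 spin 0.0 shift [ 0.01  0.05 -3.42] F [-0.8  0.4 -0.1]
44.283709302212046 0.0 [-0.06021148  0.055354    0.00655176]
```

Fingers are slow; keep closing.

>>> {"method": "send_rows", "body": {
  "deltas": [
    [[0, 0, 0, 0, 0], [0, 0, 0, 0, 0], [0, 0, 0, 0, 0], [0, 0, 0, 0, 0], [0, 0, 0, 0, 0], [0, 0, 0, 0, 0], [0, 0, 0, 0, 0], [0, 0, 0, 0, 0]]
  ]
}}

```text
time_s: 3.98
tcp_pos: [499.0, 394.3, 194.5]
ee_rot: [0.566, 0.824, 0.0, 0.0]
wrist_force: [1.4, 1.4, 0.6]
width: 0.144
grasp_force: 40.0
```

```bash
python3 -c "
from h import *
plan([500,395,280],21)
o=monitor.get_obs();print(o['width']*94,o['grasp_force'],o['torque'])"
```

```text
t 3.98 tcp [499.  394.3 194.5] yaw 21.04 spin 0.01 shift [ 0.01  0.05 -3.42] F [1.4 1.4 0.6]
13.53519191487916 39.99098181724548 [ 0.02716344 -0.21264536  0.13223947]
```

>>> {"method": "send_rows", "body": {
  "deltas": [
    [[0, 0, 0, -0.1, 0], [0, 0, 0, -0.2, 0], [0, 0, 0, -0.3, 0], [0, 0, 0, -0.4, 0], [0, 0, 0, -0.6, 0], [0, 0, 0, -0.7, 0], [0, 0, 0, -0.7, 0], [0, 0, 0, -0.6, 0], [0, 0, 0, -0.4, 0], [0, 0, 0, -0.2, 0.16], [0, 0, 0, 0, 0.4], [0, 0, 0, 0, 0.4]]
  ]
}}

```text
time_s: 4.98
tcp_pos: [498.7, 394.3, 299.7]
ee_rot: [0.606, 0.795, -0.0, -0.0]
wrist_force: [0.3, 0.0, -5.6]
width: 0.145
grasp_force: 40.0
```

>>> {"method": "send_rows", "body": {
  "deltas": [
    [[0, -0.3, -0.03, 0, 0], [0, -0.5, -0.04, 0, 0], [0, -0.8, -0.06, 0, 0], [0, -0.9, -0.06, 0, 0], [0, -0.9, -0.06, 0, 0], [0, -0.9, -0.06, 0, 0], [0, -0.9, -0.06, 0, 0], [0, -0.9, -0.06, 0, 0], [0, -0.9, -0.06, 0, 0], [0, -0.9, -0.06, 0, 0], [0, -0.9, -0.06, 0, 0], [0, -0.9, -0.06, 0, 0], [0, -0.7, -0.06, 0, 0], [0, -0.5, -0.06, 0, 0], [0, -0.24, -0.06, 0, 0], [0, -0.1, 0, 0, 0], [0, 0, 0, 0, 0], [0, 0, 0, 0, 0]]
  ]
}}

```text
time_s: 6.48
tcp_pos: [553.4, 118.4, 299.4]
ee_rot: [0.605, 0.796, 0.0, -0.0]
wrist_force: [0.6, 0.1, -4.6]
width: 0.147
grasp_force: 40.0
```

```bash
python3 - <<'E'
from h import *
plan([555,118,74.5],15.5)
o=monitor.get_obs();print(o['width']*94,o['grasp_force'],o['torque'])
a=get_image("top");b=get_image("scene")
v=np.vstack([a["frame"][120:300,130:450],b["frame"][180:360,160:480]])[:,:,::-1]
import pickle;pickle.dump((a,b),open("2.pkl","wb"))
cv2.imwrite("pics/2.png",cv2.resize(v,None,fx=1.66,fy=1.66))
E
```

```text
t 6.48 tcp [553.4 118.4 299.4] yaw 15.57 spin 0.01 shift [-0.04  0.06  9.  ] F [ 0.6  0.1 -4.6]
13.829215709089457 39.97885286808014 [-0.04662211  0.00970324 -0.0229293 ]
```

View pics/2.png

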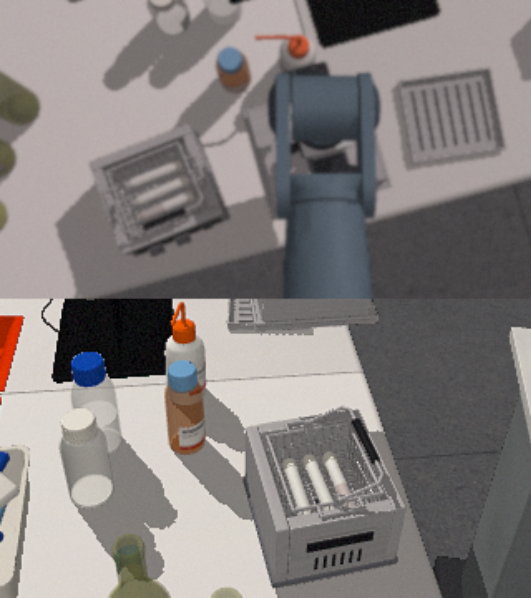

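```bash
python3 - <<'E'
from h import *
import pickle
t=pickle.load(open("top0.pkl","rb"));s=pickle.load(open("scene0.pkl","rb"))
for p in((250,206),(261,206),(271,200),(274,196)): print(ray(t,p,3)[:2].round())
# planned lid corners on bench drawn
c,sn=np.cos(np.radians(15.5)),np.sin(np.radians(15.5))
Q=np.array([[555+c*a-sn*b,118+sn*a+c*b,0] for a,b in((-93,-100),(93,-100),(93,100),(-93,100))]);print(Q.round())
out=[]
for im,x,y,w,h in((t,235,130,130,130),(s,220,180,130,130)):
    f=im["frame"].copy();f=cv2.resize(f,None,fx=3,fy=3,interpolation=cv2.INTER_CUBIC)
    cv2.polylines(f,[(proj(im,Q)*3).astype(int)],True,(255,0,0),1)
    out.append(f[3*y:3*(y+h),3*x:3*(x+w)])
cv2.imwrite("pics/3.png",np.hstack(out)[:,:,::-1])
E
```

```text
[593. 335.]
[593. 300.]
[612. 269.]
[625. 260.]
[[492.  -3.   0.]
 [671.  46.   0.]
 [618. 239.   0.]
 [439. 190.   0.]]
```

View pics/3.png

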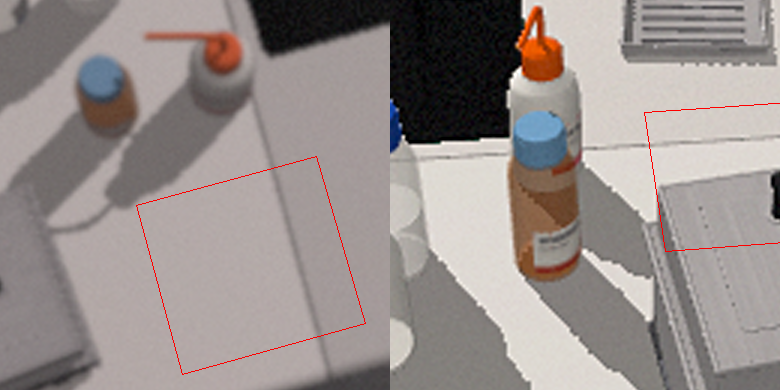

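>>> {"method": "send_rows", "body": {
  "deltas": [
    [[0, 0, 0, 0.3, 0], [0, 0, 0, 0.6, 0], [0, 0, 0, 0.8, 0], [0, 0, 0, 0.8, 0], [0, 0, 0, 0.8, 0], [0, 0, 0, 0.8, 0], [0, 0, 0, 0.8, 0], [0, 0, 0, 0.8, 0], [0, 0, 0, 0.8, 0], [0, 0, 0, 0.7, 0], [0, 0, 0, 0.6, 0], [0, 0, 0, 0.4, 0], [0, 0, 0, 0.2, 0], [0, 0, 0, 0.15, 0], [0, 0, 0, 0.1, 0], [0, 0, 0, 0.1, 0], [0, 0, 0, 0.1, 0], [0, 0, 0, 0, 0]]
  ]
}}

```text
time_s: 8.08
tcp_pos: [553.7, 117.9, 78.3]
ee_rot: [0.605, 0.796, 0.0, 0.0]
wrist_force: [-0.8, -0.3, -4.7]
width: 0.147
grasp_force: 40.0
```

>>> {"method": "send_rows", "body": {
  "deltas": [
    [[0, 0, 0, 0.06, 0], [0, 0, 0, 0.06, 0], [0, 0, 0, 0.03, 0], [0, 0, 0, 0, 0], [0, 0, 0, 0, 0]]
  ]
}}

```text
time_s: 8.5
tcp_pos: [553.6, 117.8, 74.5]
ee_rot: [0.605, 0.796, 0.0, 0.0]
wrist_force: [-0.3, -0.6, -3.8]
width: 0.142
grasp_force: 40.0
```

>>> {"method": "send_rows", "body": {
  "deltas": [
    [[0, 0, 0, 0.03, 0], [0, 0, 0, 0, 0], [0, 0, 0, 0, 0]]
  ]
}}

```text
time_s: 8.75
tcp_pos: [553.7, 117.8, 74.4]
ee_rot: [0.605, 0.796, -0.0, -0.0]
wrist_force: [-3.4, -0.7, 3.1]
width: 0.147
grasp_force: 40.0
```

>>> {"method": "send_rows", "body": {
  "deltas": [
    [[0, 0, 0, 0.02, 0], [0, 0, 0, 0, 0], [0, 0, 0, 0, 0]]
  ]
}}

```text
time_s: 9.0
tcp_pos: [553.7, 117.8, 74.4]
ee_rot: [0.605, 0.796, -0.0, -0.0]
wrist_force: [-5.8, -0.7, 6.8]
width: 0.142
grasp_force: 40.0
```

>>> {"method": "send_rows", "body": {
  "deltas": [
    [[0.55, 0, 0, 0, 0], [0.55, 0, 0, 0, 0], [0.55, 0, 0, 0, 0], [0.55, 0, 0, 0, 0], [0.55, 0, 0, 0, 0], [0.55, 0, 0, 0, 0], [0.55, 0, 0, 0, 0], [0.55, 0, 0, 0, 0]]
  ]
}}

```text
time_s: 9.67
tcp_pos: [553.6, 117.8, 73.2]
ee_rot: [0.605, 0.796, 0.0, 0.0]
wrist_force: [-0.6, 0.1, 0.3]
width: 0.548
grasp_force: 0.0
```

```bash
python3 - <<'E'
from h import *
import pickle
a,b=pickle.load(open("2.pkl","rb"))
P=np.array([ray(b,(160+u/1.66,180+(v-299)/1.66),165)[:2] for u,v in((352,417),(376,461))]);print(P.round(),P.mean(0))
plan([460,385,270],21)
E
```

```text
[[463. 333.]
 [428. 409.]] [445.75158358 371.06989443]
t 9.67 tcp [553.6 117.8  73.2] yaw 15.52 spin -0.96 shift [11.32  0.33 -7.87] F [-0.6  0.1  0.3]
```

>>> {"method": "send_rows", "body": {
  "deltas": [
    [[0.55, 0, 0, -0.4, 0], [0.55, 0, 0, -0.8, 0], [0.55, 0, 0, -1, 0], [0.55, 0, 0, -1, 0], [0.55, 0, 0, -1, 0], [0.55, 0, 0, -1, 0], [0.55, 0, 0, -1, -0.3], [0.55, 0, 0, -0.8, -0.3], [0.55, 0, 0, -0.5, -0.36]]
  ]
}}

```text
time_s: 10.42
tcp_pos: [554.6, 117.9, 264.7]
ee_rot: [0.566, 0.825, 0.001, 0.002]
wrist_force: [0.8, -0.2, -0.7]
width: 0.55
grasp_force: 0.0
```

>>> {"method": "send_rows", "body": {
  "deltas": [
    [[0.55, 0.5, 0, 0, 0], [0.55, 1, 0, 0, 0], [0.55, 1, 0, 0, 0], [0.55, 1, 0, 0, 0], [0.55, 1, 0, 0, 0], [0.55, 1, 0, 0, 0], [0.55, 1, 0, 0, 0], [0.55, 1, 0, 0, 0], [0.55, 1, 0, 0, 0], [0.55, 1, 0, 0, 0], [0.55, 1, -0.1, 0, 0], [0.55, 0.7, -0.07, 0, 0], [0.55, 0.3, 0, 0, 0], [0.55, 0, 0, 0, 0], [0.55, 0, 0, 0, 0]]
  ]
}}

```text
time_s: 11.67
tcp_pos: [446.1, 384.6, 260.2]
ee_rot: [0.566, 0.824, -0.0, -0.0]
wrist_force: [0.2, 0.5, 0.3]
width: 0.551
grasp_force: 0.0
```

```bash
python3 -c "
from h import *
plan([445,372.5,144.7],21)
im=wcam();save(im,'w2')
import pickle;pickle.dump(im,open('w2.pkl','wb'))"
```

```text
t 11.67 tcp [446.1 384.6 260.2] yaw 21.04 spin 0.01 shift [-0.43 -0.21  4.62] F [0.2 0.5 0.3]
```

View pics/w2.png

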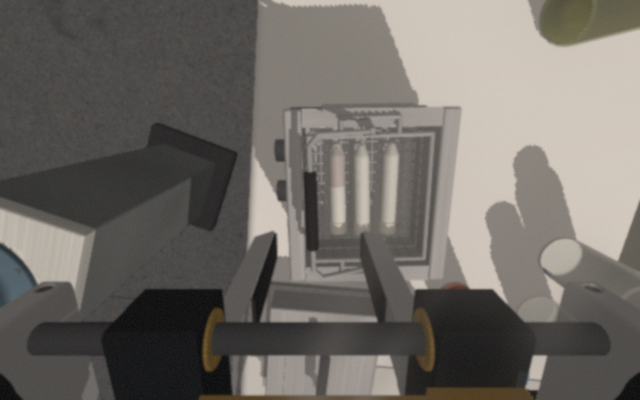

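```bash
python3 - <<'E'
from h import *
import pickle
im=pickle.load(open('w2.pkl','rb'))
P=np.array([ray(im,p,166)[:2] for p in((310.5,172),(312.5,250))]);print(P.round(1),P.mean(0)); d=P[0]-P[1];print(np.linalg.norm(d),np.degrees(np.arctan2(d[1],d[0]))-90)
L=np.array([ray(im,p,130)[:2] for p in((285,110),(461,108),(443,279),(292,279))]);print(L.round(1),L.mean(0))
for i in range(4): d=L[(i+1)%4]-L[i];print(np.linalg.norm(d),np.degrees(np.arctan2(d[1],d[0])))
plan([*P.mean(0),144.7],21)
E
```

```text
[[430.3 407.1]
 [458.9 336.7]] [444.58760587 371.92071352]
76.00948403901732 22.07283368796398
[[388.2 447.6]
 [544.  509.4]
 [613.  339.6]
 [455.5 279. ]] [500.15736216 393.90107713]
167.63315137969212 21.65283914196408
183.36804941811351 -67.89461904706316
168.688424413582 -158.96553967141162
181.54220076949255 111.77997807951162
t 11.72 tcp [446.5 384.1 260.3] yaw 20.99 spin -0.0 shift [-0.43 -0.24  4.63] F [ 0.5 -0.3  0.5]
```

>>> {"method": "send_rows", "body": {
  "deltas": [
    [[0.55, -0.23, -0.12, 0.4, -0.07], [0.55, -0.2, -0.1, 0.7, 0], [0.55, 0, 0, 0.8, 0], [0.55, 0, 0, 0.8, 0], [0.55, 0, 0, 0.7, 0], [0.55, 0, 0, 0.6, 0], [0.55, 0, 0, 0.4, 0], [0.55, 0, 0, 0.2, 0], [0.3, 0, 0, 0, 0], [0, 0, 0, 0, 0], [0, 0, 0, 0, 0], [0, 0, 0, 0, 0], [0, 0, 0, 0, 0], [0, 0, 0, 0, 0], [0, 0, 0, 0, 0], [0, 0, 0, 0, 0], [0, 0, 0, 0, 0], [0, 0, 0, 0, 0], [0, 0, 0, 0, 0]]
  ],
  "squeeze": 25
}}

```text
time_s: 13.3
tcp_pos: [444.9, 372.7, 145.9]
ee_rot: [0.563, 0.826, -0.0, -0.0]
wrist_force: [-4.9, -0.4, 3.8]
width: 0.118
grasp_force: 25.0
```

```bash
python3 -c "
from h import *
plan([445,372.5,144.7],21)
o=monitor.get_obs();print(o['width']*94,o['grasp_force'],o['torque'])
a=get_image('scene');cv2.imwrite('pics/4.png',cv2.resize(a['frame'][200:370,260:480,::-1],None,fx=3,fy=3))"
```

```text
t 13.3 tcp [444.9 372.7 145.9] yaw 21.44 spin 0.08 shift [-0.01  0.    0.05] F [-4.9 -0.4  3.8]
11.07650594502543 24.9801903963089 [-0.34225472  0.85283734  0.1111655 ]
```

View pics/4.png

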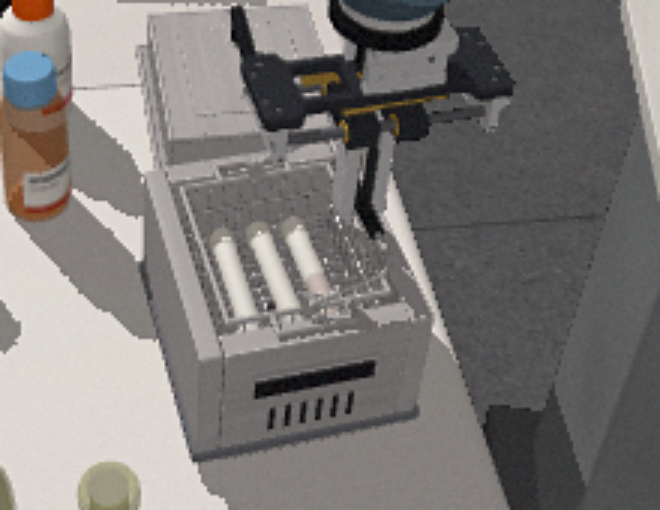

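>>> {"method": "send_rows", "body": {
  "deltas": [
    [[0, 0, 0.09, -0.19, 0], [0, 0, 0.09, -0.2, 0], [0, 0, 0.12, -0.18, 0], [0, 0, 0.13, -0.17, 0], [0, 0, 0.15, -0.15, 0], [0, 0, 0.16, -0.15, 0], [0, 0, 0.18, -0.13, 0], [0, 0, 0.18, -0.12, 0], [0, 0, 0.19, -0.09, 0], [0, 0, 0.2, -0.09, 0], [0, 0, 0.2, -0.06, 0], [0, 0, 0.21, -0.05, 0], [0, 0, 0.21, -0.02, 0], [0, 0, 0.22, -0.02, 0], [0, 0, 0, 0, 0], [0, 0, 0, 0, 0]]
  ]
}}

```text
time_s: 14.68
tcp_pos: [500.4, 394.5, 186.8]
ee_rot: [0.563, 0.826, 0.001, 0.0]
wrist_force: [-1.4, 3.9, 5.3]
width: 0.118
grasp_force: 25.0
```

```bash
python3 -c "
from h import *
plan([499.5,394,185.7],21.4)
o=monitor.get_obs();print(o['width']*94,o['grasp_force'],o['torque'])"
```

```text
t 14.68 tcp [500.4 394.5 186.8] yaw 21.42 spin 0.0 shift [-0.   -0.04  0.05] F [-1.4  3.9  5.3]
11.078802146501582 24.97212052345276 [0.63820985 0.24561846 0.01678533]
```

>>> {"method": "send_rows", "body": {
  "deltas": [
    [[0, 0, 0, 0, 0], [0, 0, 0, -0.05, 0], [0, 0, 0, -0.05, 0], [0, 0, 0, -0.1, 0], [0, 0, 0, -0.1, 0], [0, 0, 0, -0.1, 0], [0, 0, 0, 0, 0], [0, 0, 0, 0, 0]]
  ],
  "squeeze": 45
}}

```text
time_s: 15.35
tcp_pos: [499.5, 393.7, 196.1]
ee_rot: [0.563, 0.826, -0.0, 0.0]
wrist_force: [-0.8, -0.5, -3.0]
width: 0.112
grasp_force: 45.0
```

```bash
python3 -c "
from h import *
plan([499.5,394,185.7],21.4)
o=monitor.get_obs();print(o['width']*94,o['grasp_force'],o['torque'])"
```

```text
t 15.35 tcp [499.5 393.7 196.1] yaw 21.42 spin 0.0 shift [0.01 0.   0.42] F [-0.8 -0.5 -3. ]
10.488780156454839 44.96056258678436 [-0.08414481  0.05802685 -0.00075585]
```

>>> {"method": "send_rows", "body": {
  "deltas": [
    [[0, 0, 0, -0.1, 0], [0, 0, 0, -0.15, 0], [0, 0, 0, -0.2, 0], [0, 0, 0, -0.25, 0], [0, 0, 0, -0.3, 0], [0, 0, 0, -0.3, 0], [0, 0, 0, -0.3, 0], [0, 0, 0, -0.3, 0], [0, 0, 0, -0.3, 0], [0, 0, 0, -0.3, 0], [0, 0, 0, -0.3, 0], [0, 0, 0, -0.25, 0], [0, 0, 0, -0.2, 0], [0, 0, 0, -0.1, 0], [0, 0, 0, 0, 0], [0, 0, 0, 0, 0]]
  ]
}}

```text
time_s: 16.68
tcp_pos: [499.4, 393.9, 279.8]
ee_rot: [0.563, 0.826, -0.0, -0.0]
wrist_force: [-0.7, 0.5, -3.9]
width: 0.117
grasp_force: 45.0
```

```bash
python3 - <<'E'
from h import *
o=monitor.get_obs();print(o['width']*94,o['grasp_force'],o['torque'])
a=get_image('scene');b=get_image('top')
# tray fit by minAreaRect-like edges: print tray region dark-edge stats; save composite
f=np.hstack([cv2.resize(a['frame'][160:360,260:460],(400,400)),cv2.resize(b['frame'][150:230,360:440],(400,400),interpolation=cv2.INTER_CUBIC)])
cv2.imwrite('pics/5.png',f[:,:,::-1])
plan([638,-143,280],9.5)
E
```

```text
11.00245306794197 44.96038556098938 [-0.00131228  0.0397851   0.00412381]
t 16.78 tcp [499.2 393.8 279.3] yaw 21.43 spin 2.08 shift [-2.209e+01  1.930e+00 -2.000e-02] F [ 0.5 -0.2 -4. ]
```

View pics/5.png

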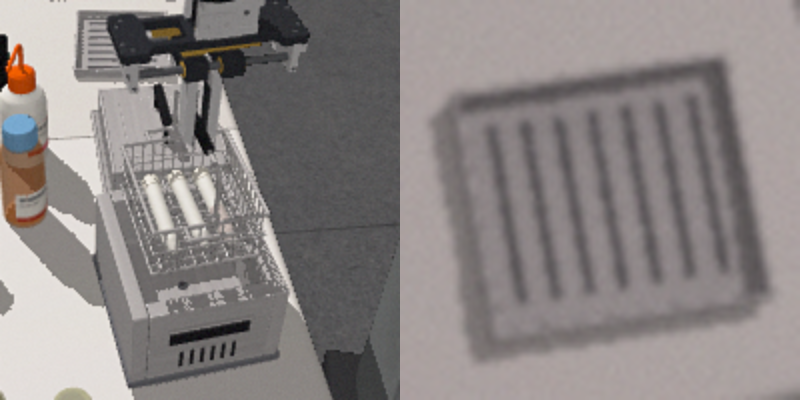

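```bash
python3 - <<'E'
from h import *
import pickle
t=pickle.load(open("top0.pkl","rb"));s=pickle.load(open("scene0.pkl","rb"))
f=lambda q,z:np.array([ray(t,(360+(u-400)/5,150+v/5),z)[:2] for u,v in q])
A=f([(490,125),(523,300),(693,97),(727,272)],3);print(A.round(),A.mean(0))
for i,j in((1,0),(3,2)): d=A[j]-A[i];print(np.degrees(np.arctan2(d[1],d[0])))
B=f([(725,60),(770,290),(478,358),(440,112)],16.5);print(B.round(),B.mean(0))
# scene: bright/dark check, tray corners by eye from scene0
C=np.array([ray(s,p,16.5)[:2] for p in((302,166),(344,166),(347,197),(298,197))]);print(C.round(),C.mean(0))
E
```

```text
[[ 695.  -75.]
 [ 580.  -94.]
 [ 713. -208.]
 [ 599. -225.]] [ 646.69450896 -150.35978966]
9.231636096800543
8.783016651498727
[[ 735. -226.]
 [ 585. -249.]
 [ 542.  -62.]
 [ 700.  -41.]] [ 640.37121373 -144.47513628]
[[ 728. -216.]
 [ 578. -242.]
 [ 550.  -59.]
 [ 708.  -32.]] [ 641.01756231 -137.45166055]
```

```bash
python3 - <<'E'
from h import *
import pickle
from scipy.ndimage import map_coordinates as mc
from scipy.optimize import differential_evolution as DE
ims=[pickle.load(open(n,"rb")) for n in("top0.pkl","scene0.pkl")]
G=[]
for im in ims:
    g=cv2.GaussianBlur(cv2.cvtColor(im["frame"],cv2.COLOR_RGB2GRAY).astype(np.float32),(0,0),1.0)
    G.append(np.hypot(cv2.Sobel(g,cv2.CV_32F,1,0),cv2.Sobel(g,cv2.CV_32F,0,1)))
u=np.linspace(-1,1,60)
def rect(a,b,z): return np.vstack([np.c_[a*u,b+0*u,z+0*u],np.c_[a*u,-b+0*u,z+0*u],np.c_[a+0*u,b*u,z+0*u],np.c_[-a+0*u,b*u,z+0*u]])
M=np.vstack([rect(81.5,91.5,16.5),rect(77,86.5,16.5)])
def pts(p): 
    c,s=np.cos(p[2]),np.sin(p[2]); return np.c_[p[0]+c*M[:,0]-s*M[:,1],p[1]+s*M[:,0]+c*M[:,1],M[:,2]]
def cost(p,idx): return -sum(mc(G[i],proj(ims[i],pts(p)).T[::-1],order=1).mean()/G[i].std() for i in idx)
for idx in([0],[1],[0,1]):
    r=DE(cost,[(615,670),(-175,-115),(0.05,0.3)],args=(idx,),seed=1);print(idx,r.x.round(3),np.degrees(r.x[2]).round(1),r.fun)
E
```

```text
[0] [ 6.48006e+02 -1.48338e+02  1.52000e-01] 8.7 -1.9706871509552002
[1] [ 6.49291e+02 -1.47733e+02  1.49000e-01] 8.5 -2.335336685180664
[0, 1] [ 6.48884e+02 -1.48246e+02  1.48000e-01] 8.5 -4.286895275115967
```

>>> {"method": "send_rows", "body": {
  "deltas": [
    [[0, 0, 0, 0, 0.1], [0, 0, 0, 0, 0.2], [0, 0, 0, 0, 0.25], [0, 0, 0, 0, 0.25], [0, 0, 0, 0, 0.25], [0, 0, 0, 0, 0.25], [0, 0, 0, 0, 0.25], [0, 0, 0, 0, 0.25], [0, 0, 0, 0, 0.25], [0, -0.1, 0, 0, 0.2], [0, -0.2, 0, 0, 0], [0, -0.3, 0, 0, 0], [0, -0.4, 0, 0, 0], [0, -0.5, 0, 0, 0], [0, -0.6, 0, 0, 0], [0, -0.6, 0, 0, 0], [0, -0.6, 0.02, 0, 0], [0, -0.6, 0.04, 0, 0], [0, -0.6, 0.06, 0, 0], [0, -0.6, 0.08, 0, 0]]
  ]
}}

```text
time_s: 18.45
tcp_pos: [523.6, 266.6, 280.1]
ee_rot: [0.653, 0.758, 0.0, 0.0]
wrist_force: [1.0, -0.1, -3.7]
width: 0.114
grasp_force: 45.0
```

>>> {"method": "send_rows", "body": {
  "deltas": [
    [[0, -0.6, 0.08, 0, 0], [0, -0.6, 0.08, 0, 0], [0, -0.6, 0.08, 0, 0], [0, -0.6, 0.08, 0, 0], [0, -0.6, 0.08, 0, 0], [0, -0.6, 0.08, 0, 0], [0, -0.6, 0.08, 0, 0], [0, -0.6, 0.08, 0, 0], [0, -0.6, 0.08, 0, 0], [0, -0.6, 0.08, 0, 0], [0, -0.6, 0.08, 0, 0], [0, -0.6, 0.08, 0, 0], [0, -0.6, 0.08, 0, 0], [0, -0.6, 0.08, 0, 0], [0, -0.6, 0.08, 0, 0], [0, -0.6, 0.08, 0, 0], [0, -0.6, 0.08, 0, 0], [0, -0.6, 0.08, 0, 0], [0, -0.6, 0.08, 0, 0], [0, -0.6, 0.08, 0, 0]]
  ]
}}

```text
time_s: 20.12
tcp_pos: [607.9, -23.6, 279.9]
ee_rot: [0.653, 0.758, 0.0, -0.0]
wrist_force: [1.3, -0.2, -3.4]
width: 0.117
grasp_force: 45.0
```

>>> {"method": "send_rows", "body": {
  "deltas": [
    [[0, -0.6, 0.08, 0, 0], [0, -0.6, 0.08, 0, 0], [0, -0.6, 0.08, 0, 0], [0, -0.6, 0.08, 0, 0], [0, -0.6, 0.08, 0, 0], [0, -0.5, 0.08, 0, 0], [0, -0.5, 0.08, 0, 0], [0, -0.4, 0.08, 0, 0], [0, -0.3, 0.08, 0, 0], [0, -0.2, 0.06, 0, 0], [0, -0.1, 0.06, 0, 0], [0, 0, 0.04, 0, 0], [0, 0, 0.03, 0, 0], [0, 0, 0.01, 0, 0], [0, 0, 0, 0, 0], [0, 0, 0, 0, 0], [0, 0, 0, 0, 0]]
  ]
}}

```text
time_s: 21.53
tcp_pos: [648.7, -142.1, 280.1]
ee_rot: [0.652, 0.758, 0.0, 0.0]
wrist_force: [-0.7, -0.5, -2.3]
width: 0.112
grasp_force: 45.0
```

```bash
python3 -c "
from h import *
plan([648.9,-148.2,122.2],8.5)
o=monitor.get_obs();print(o['width']*94,o['grasp_force'],o['torque'])"
```

```text
t 21.53 tcp [ 648.7 -142.1  280.1] yaw 8.56 spin 0.01 shift [-0.24 -0.03  6.31] F [-0.7 -0.5 -2.3]
10.571330193115223 44.961655139923096 [-0.02486835  0.08611057 -0.05136478]
```

>>> {"method": "send_rows", "body": {
  "deltas": [
    [[0, -0.12, -0.01, 0.1, 0], [0, -0.12, -0.02, 0.2, 0], [0, 0, 0, 0.35, 0], [0, 0, 0, 0.45, 0], [0, 0, 0, 0.5, 0], [0, 0, 0, 0.5, 0], [0, 0, 0, 0.5, 0], [0, 0, 0, 0.5, 0], [0, 0, 0, 0.5, 0], [0, 0, 0, 0.5, 0], [0, 0, 0, 0.5, 0], [0, 0, 0, 0.4, 0], [0, 0, 0, 0.3, 0], [0, 0, 0, 0.2, 0], [0, 0, 0, 0.2, 0], [0, 0, 0, 0.15, 0], [0, 0, 0, 0.1, 0], [0, 0, 0, 0.1, 0], [0, 0, 0, 0, 0]]
  ]
}}

```text
time_s: 23.12
tcp_pos: [648.9, -148.4, 128.5]
ee_rot: [0.652, 0.758, -0.0, -0.0]
wrist_force: [-0.4, 0.1, -4.0]
width: 0.118
grasp_force: 45.0
```

>>> {"method": "send_rows", "body": {
  "deltas": [
    [[0, 0, 0, 0.05, 0], [0, 0, 0, 0.05, 0], [0, 0, 0, 0, 0], [0, 0, 0, 0, 0], [0, 0, 0, 0, 0]]
  ]
}}

```text
time_s: 23.53
tcp_pos: [649.0, -148.4, 126.4]
ee_rot: [0.653, 0.758, 0.0, 0.0]
wrist_force: [-0.3, -0.9, -4.0]
width: 0.115
grasp_force: 45.0
```

```bash
python3 -c "
from h import *
plan([648.9,-148.2,122.2],8.5)
o=monitor.get_obs();print(o['width']*94,o['grasp_force'],o['torque'])"
```

```text
t 23.53 tcp [ 649.  -148.4  126.4] yaw 8.54 spin 0.01 shift [ 0.01 -0.    0.17] F [-0.3 -0.9 -4. ]
10.7851934056442 44.96158719062805 [-0.02183633  0.07790114  0.02430706]
```

>>> {"method": "send_rows", "body": {
  "deltas": [
    [[0, 0, 0, 0.04, 0], [0, 0, 0, 0.04, 0], [0, 0, 0, 0, 0], [0, 0, 0, 0, 0]]
  ]
}}

```text
time_s: 23.87
tcp_pos: [648.8, -148.3, 124.0]
ee_rot: [0.653, 0.758, -0.0, -0.0]
wrist_force: [0.3, -0.6, -3.9]
width: 0.115
grasp_force: 45.0
```

>>> {"method": "send_rows", "body": {
  "deltas": [
    [[0, 0, 0, 0.03, 0], [0, 0, 0, 0.03, 0], [0, 0, 0, 0, 0], [0, 0, 0, 0, 0]]
  ]
}}

```text
time_s: 24.2
tcp_pos: [649.5, -148.4, 123.5]
ee_rot: [0.652, 0.758, 0.0, 0.001]
wrist_force: [-0.2, 1.0, 1.2]
width: 0.112
grasp_force: 45.0
```

>>> {"method": "send_rows", "body": {
  "deltas": [
    [[0, 0, -0.1, 0, 0], [0, 0, -0.11, 0.01, 0], [0, 0, -0.21, 0.03, 0], [0, 0, -0.21, 0.05, 0], [0, 0, -0.21, 0.06, 0], [0, 0, -0.2, 0.09, 0], [0, 0, -0.19, 0.09, 0], [0, 0, -0.18, 0.12, 0], [0, 0, -0.18, 0.13, 0], [0, 0, -0.16, 0.15, 0], [0, 0, -0.15, 0.15, 0], [0, 0, -0.13, 0.17, 0], [0, 0, -0.12, 0.18, 0], [0, 0, -0.09, 0.2, 0], [0, 0, -0.08, 0.15, 0], [0, 0, 0, 0, 0], [0, 0, 0, 0, 0]]
  ],
  "squeeze": 25
}}

```text
time_s: 25.62
tcp_pos: [591.8, -156.7, 82.8]
ee_rot: [0.653, 0.758, 0.0, 0.0]
wrist_force: [-0.1, -1.0, -1.5]
width: 0.119
grasp_force: 25.0
```

>>> {"method": "send_rows", "body": {
  "deltas": [
    [[0.5, 0, 0, 0, 0], [0.5, 0, 0, 0, 0], [0.5, 0, 0, 0, 0], [0.5, 0, 0, 0, 0], [0.5, 0, 0, 0, 0], [0.5, 0, 0, 0, 0], [0.5, 0, 0, 0, 0], [0.5, 0, 0, 0, 0]]
  ]
}}

```text
time_s: 26.28
tcp_pos: [591.6, -157.0, 83.2]
ee_rot: [0.653, 0.758, 0.0, -0.0]
wrist_force: [-0.6, 0.1, -0.2]
width: 0.5
grasp_force: 0.0
```

```bash
python3 -c "
from h import *
plan([553.7,117.8,270],15.5)"
```

```text
t 26.28 tcp [ 591.6 -157.    83.2] yaw 8.54 spin -1.22 shift [11.    1.48 -7.47] F [-0.6  0.1 -0.2]
```

>>> {"method": "send_rows", "body": {
  "deltas": [
    [[0.55, 0, 0, -0.4, 0], [0.55, 0, 0, -0.8, 0], [0.55, 0, 0, -0.9, 0], [0.55, 0, 0, -0.9, -0.4], [0.55, 0, 0, -0.6, -0.4], [0.55, 0, 0, -0.3, -0.42], [0.55, 0.5, 0.07, 0, 0], [0.55, 0.9, 0.12, 0, 0], [0.55, 1, 0.13, 0, 0], [0.55, 1, 0.13, 0, 0], [0.55, 1, 0.13, 0, 0], [0.55, 1, 0.14, 0, 0], [0.55, 1, 0.14, 0, 0], [0.55, 1, 0.14, 0, 0], [0.55, 1, 0.14, 0, 0], [0.55, 1, 0.14, 0, 0], [0.55, 0.9, 0.1, 0, 0], [0.55, 0.5, 0.1, 0, 0], [0.55, 0.2, 0, 0, 0], [0.55, 0, 0, 0, 0]]
  ]
}}

```text
time_s: 27.95
tcp_pos: [553.0, 118.8, 180.4]
ee_rot: [0.605, 0.797, -0.0, -0.0]
wrist_force: [-0.3, -0.5, -0.0]
width: 0.549
grasp_force: 0.0
```

```bash
python3 -c "
from h import *
plan([553.7,117.8,74.4],15.55)"
```

```text
t 27.95 tcp [553.  118.8 180.4] yaw 15.6 spin 0.01 shift [-0.05  0.02  4.24] F [-0.3 -0.5 -0. ]
```

>>> {"method": "send_rows", "body": {
  "deltas": [
    [[0.55, -0.03, 0.02, 0.4, 0], [0.55, -0.02, 0, 0.7, 0], [0.55, 0, 0, 0.8, 0], [0.55, 0, 0, 0.8, 0], [0.55, 0, 0, 0.7, 0], [0.55, 0, 0, 0.5, 0], [0.55, 0, 0, 0.3, 0], [0.55, 0, 0, 0.02, 0], [0.3, 0, 0, 0, 0], [0, 0, 0, 0, 0], [0, 0, 0, 0, 0], [0, 0, 0, 0, 0], [0, 0, 0, 0, 0], [0, 0, 0, 0, 0], [0, 0, 0, 0, 0], [0, 0, 0, 0, 0], [0, 0, 0, 0, 0], [0, 0, 0, 0, 0], [0, 0, 0, 0, 0]]
  ],
  "squeeze": 40
}}

```text
time_s: 29.53
tcp_pos: [554.4, 116.8, 75.6]
ee_rot: [0.605, 0.796, -0.0, -0.0]
wrist_force: [-3.3, -1.0, 6.1]
width: 0.142
grasp_force: 40.0
```

```bash
python3 -c "
from h import *
plan([553.7,117.8,74.5],15.55)
o=monitor.get_obs();print(o['width']*94,o['grasp_force'],o['torque'])"
```

```text
t 29.53 tcp [554.4 116.8  75.6] yaw 15.53 spin -0.0 shift [ 0.05 -0.01  0.05] F [-3.3 -1.   6.1]
13.370394377752714 40.001941323280334 [-0.19104687  0.64804401  0.05453853]
```

>>> {"method": "send_rows", "body": {
  "deltas": [
    [[0, 0, 0, -0.1, 0], [0, 0, 0, -0.2, 0], [0, 0, 0, -0.3, 0], [0, 0, 0, -0.5, 0], [0, 0, 0, -0.7, 0], [0, 0, 0, -0.8, 0], [0, 0, 0, -0.8, 0], [0, 0, 0, -0.8, 0], [0, 0, 0, -0.8, 0], [0, 0, 0, -0.8, 0], [0, 0, 0, -0.7, 0], [0, 0, 0, -0.5, -0.2], [0, 0, 0, -0.2, -0.4], [0, 0, 0, 0, -0.36], [0, 0, 0, 0, 0]]
  ]
}}

```text
time_s: 30.78
tcp_pos: [554.5, 116.8, 256.1]
ee_rot: [0.566, 0.825, 0.0, 0.0]
wrist_force: [-0.6, 0.0, -3.8]
width: 0.146
grasp_force: 40.0
```

>>> {"method": "send_rows", "body": {
  "deltas": [
    [[0, 0.3, 0.05, 0, 0], [0, 0.5, 0.1, 0, 0], [0, 0.8, 0.15, 0, 0], [0, 0.9, 0.15, 0, 0], [0, 0.9, 0.15, 0, 0], [0, 0.9, 0.15, 0, 0], [0, 0.9, 0.15, 0, 0], [0, 0.9, 0.15, 0, 0], [0, 0.9, 0.15, 0, 0], [0, 0.9, 0.15, 0, 0], [0, 0.9, 0.15, 0, 0], [0, 0.9, 0.15, 0, 0], [0, 0.7, 0.15, 0, 0], [0, 0.4, 0.15, 0, 0], [0, 0.2, 0.07, 0, 0], [0, 0.1, 0.05, 0, 0], [0, 0, 0, 0, 0], [0, 0, 0, 0, 0], [0, 0, 0, 0, 0]]
  ]
}}

```text
time_s: 32.37
tcp_pos: [503.4, 393.6, 255.2]
ee_rot: [0.567, 0.824, -0.0, 0.0]
wrist_force: [0.2, -0.2, -4.7]
width: 0.144
grasp_force: 40.0
```

```bash
python3 - <<'E'
from h import *
plan([499.4,393.2,195.5],21.04)
o=monitor.get_obs();print(o['width']*94,o['grasp_force'],o['torque'])
E
```

```text
t 32.37 tcp [503.4 393.6 255.2] yaw 20.96 spin -0.01 shift [ 0.04 -0.16  2.39] F [ 0.2 -0.2 -4.7]
13.546950553139796 39.99694347381592 [-0.07045338  0.019396   -0.04546039]
```

>>> {"method": "send_rows", "body": {
  "deltas": [
    [[0, 0.02, -0.08, 0.1, -0.01], [0, 0.02, -0.08, 0.2, 0], [0, 0, 0, 0.3, 0], [0, 0, 0, 0.3, 0], [0, 0, 0, 0.3, 0], [0, 0, 0, 0.3, 0], [0, 0, 0, 0.2, 0], [0, 0, 0, 0.1, 0], [0, 0, 0, 0, 0], [0, 0, 0, 0, 0], [0, 0, 0, 0, 0]]
  ]
}}

```text
time_s: 33.28
tcp_pos: [499.4, 394.1, 210.8]
ee_rot: [0.566, 0.825, 0.0, 0.0]
wrist_force: [-0.3, 0.6, -4.5]
width: 0.146
grasp_force: 40.0
```

```bash
python3 - <<'E'
from h import *
plan([499.4,393.2,195.5],21.04)
E
```

```text
t 33.28 tcp [499.4 394.1 210.8] yaw 21.09 spin 0.01 shift [-0.03 -0.01  0.61] F [-0.3  0.6 -4.5]
```

>>> {"method": "send_rows", "body": {
  "deltas": [
    [[0, -0.02, 0, 0.06, 0], [0, 0, 0, 0.08, 0], [0, 0, 0, 0.08, 0], [0, 0, 0, 0.06, 0], [0, 0, 0, 0.04, 0], [0, 0, 0, 0, 0]]
  ]
}}

```text
time_s: 33.78
tcp_pos: [499.0, 393.3, 201.7]
ee_rot: [0.566, 0.825, -0.0, -0.0]
wrist_force: [0.8, -1.3, -5.2]
width: 0.142
grasp_force: 40.0
```

>>> {"method": "send_rows", "body": {
  "deltas": [
    [[0, 0, 0, 0.06, 0], [0, 0, 0, 0.06, 0], [0, 0, 0, 0.06, 0], [0, 0, 0, 0.04, 0], [0, 0, 0, 0, 0], [0, 0, 0, 0, 0], [0, 0, 0, 0, 0]]
  ]
}}

```text
time_s: 34.37
tcp_pos: [499.3, 393.5, 196.8]
ee_rot: [0.566, 0.825, 0.0, 0.0]
wrist_force: [-0.0, 0.1, -4.5]
width: 0.142
grasp_force: 40.0
```

```bash
python3 - <<'E'
from h import *
plan([499.4,393.2,195.5],21.04)
print(monitor.get_obs()["torque"])
E
```

```text
t 34.37 tcp [499.3 393.5 196.8] yaw 21.08 spin 0.01 shift [-0.01  0.    0.05] F [-0.   0.1 -4.5]
[-0.02041771  0.05142986  0.00521448]
```

Skirt is over the rim without contact; final millimetre.

>>> {"method": "send_rows", "body": {
  "deltas": [
    [[0, 0, 0, 0.03, 0], [0, 0, 0, 0.03, 0], [0, 0, 0, 0, 0], [0, 0, 0, 0, 0]]
  ]
}}

```text
time_s: 34.7
tcp_pos: [499.4, 393.5, 195.7]
ee_rot: [0.566, 0.825, 0.0, 0.0]
wrist_force: [0.4, 0.3, -2.3]
width: 0.143
grasp_force: 40.0
```

>>> {"method": "send_rows", "body": {
  "deltas": [
    [[0, 0, 0, 0.02, 0], [0, 0, 0, 0.02, 0], [0, 0, 0, 0, 0], [0, 0, 0, 0, 0]]
  ]
}}

```text
time_s: 35.03
tcp_pos: [499.4, 393.5, 195.6]
ee_rot: [0.566, 0.825, 0.0, 0.0]
wrist_force: [-3.9, -3.0, 5.5]
width: 0.147
grasp_force: 40.0
```

Seated at the expected height. Release, rise, and clear the view.

>>> {"method": "send_rows", "body": {
  "deltas": [
    [[0.6, 0, 0, 0, 0], [0.6, 0, 0, 0, 0], [0.6, 0, 0, 0, 0], [0.6, 0, 0, 0, 0], [0.6, 0, 0, 0, 0], [0.6, 0, 0, 0, 0], [0.6, 0, 0, 0, 0], [0.6, 0, 0, -0.3, 0], [0.6, 0, 0, -0.6, 0], [0.6, 0, 0, -0.8, 0], [0.6, 0, 0, -0.8, 0], [0.6, 0, 0, -0.8, 0], [0.6, 0, 0, -0.8, 0], [0.6, 0.5, -0.3, -0.6, 0], [0.6, 0.8, -0.3, -0.3, 0], [0.6, 0.8, -0.3, 0, 0], [0.6, 0.8, -0.3, 0, 0], [0.6, 0.8, -0.3, 0, 0], [0.6, 0.5, 0, 0, 0], [0.6, 0, 0, 0, 0]]
  ]
}}

```text
time_s: 36.7
tcp_pos: [425.5, 479.6, 319.7]
ee_rot: [0.565, 0.825, 0.0, -0.0]
wrist_force: [0.0, 0.7, 0.3]
width: 0.598
grasp_force: 0.0
```

```bash
python3 - <<'E'
from h import *
o=monitor.get_obs();print(o["time_s"],o["tcp_pos"],o["width"])
a=get_image('scene');b=get_image('top')
f=np.hstack([cv2.resize(a['frame'][140:380,200:440],(480,480),interpolation=cv2.INTER_CUBIC),cv2.resize(b['frame'][140:300,270:430],(320,320),interpolation=cv2.INTER_CUBIC).repeat(1,0) if 0 else np.vstack([cv2.resize(b['frame'][140:260,360:440],(320,480),interpolation=cv2.INTER_CUBIC)])])
cv2.imwrite('pics/6.png',f[:,:,::-1])
E
```

```text
36.7 [425.51183684 479.5885028  319.70341632] 0.5978781001035028
```

View pics/6.png

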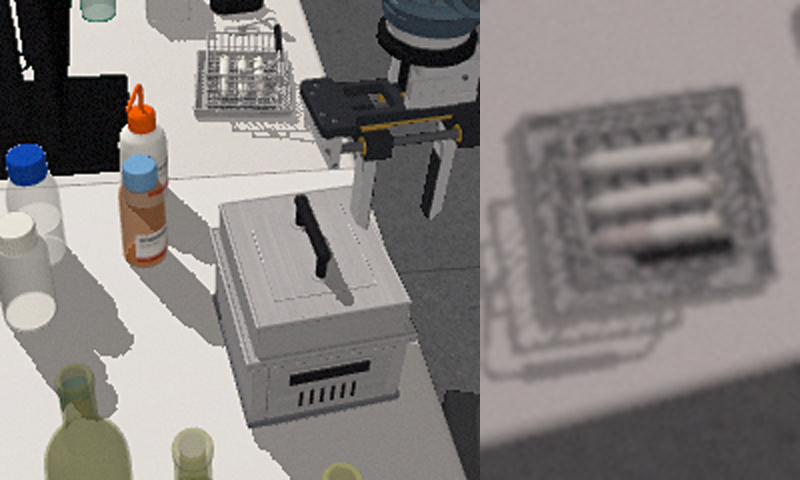

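The picture shows the lid seated level on the bath, at about (315,270). The basket stands inside the tray with all three tubes in it, at about (245,75) in the scene view and (645,200) in the top view. Both bottles are still standing.

```bash
python3 -c "
from cell import manip
print(manip.job_done())"
```

```text
the job is handed in; nothing more can be done
None
```

I handed the job in at about 37 s: the basket stands flat in the drip tray with all three tubes in it, the lid is back on the bath and looks fully seated, and both bottles are still standing where they were.

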